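# Grease the bearing of the roller press

## Task

Take the red push-type grease gun out of the wooden tool block and press its coupler squarely onto the tilted grease nipple on the roller press's bearing until it snaps on. Then push the gun on along the nipple's line, down its spring until it comes to its stop, and finish while still holding it pressed in there. Leave the other things on the table where they are.

Things in the scene. Friction and masses are not known exactly. Their poses are not given: they have to be found in the camera images.
- gun: Push-type grease gun, 165 mm long, standing coupler down in the tool block. Origin: centre of the coupler's mouth with the spring out; +z along the gun to the top of its grip. Along z: steel coupler 24 mm dia., 0-26 mm; stem 15-19 mm dia., 26-56; steel ring 38 mm dia., 56-66; red barrel 35 mm dia., 66-112; round black grip 28 mm dia., 112-165. Weight 0.3 to 0.5 kg (how full varies).
- gun_grip (a point): Point on the gun's axis, 134 mm from its origin along z, where the round black grip is taken; fingertips may rest on the barrel's 3.5 mm shoulder 22 mm below. Any turn about the gun's axis will do.
- coupler (a joint): How far the gun is pushed down over its coupler, m: 0 with the spring out, 0.014 at the stop. The spring starts at 10 N and takes about 16 N at the stop.
- coupler_mouth (a point): Centre of the coupler's mouth, on the gun's axis. The mouth flares from the 12.8 mm bore to 17 mm, so it leads itself on if less than about 3 mm off centre. It stays with the coupler: it moves up towards the barrel as the spring is pressed in.
- coupler_seat (a point): Centre of the seat inside the coupler, on the axis, 15.3 mm in from the mouth. Four sprung jaws, 5 mm in from the mouth, ride over the nipple's head and snap in behind it (about 6 N, less than the spring's 10 N); the head's top then touches the seat.
- nipple: Grease nipple on the press's grey bearing housing, fixed. Origin: foot of its hexagon; +z is its own axis, pointing out of the housing, leaning 30 degrees from upright to the press's front (the robot's side); y is level, along the crank shaft. Along z: hexagon 13.5 mm wide, 0-8 mm; neck 6 mm dia. to 18 mm; round brass head 10 mm dia., top at 27 mm.
- nipple_tip (a point): Top of the nipple's round head, on its axis, 27 mm from the nipple's origin and about 153 mm above the table.
- press: Green roller press, fixed. Origin on the table under the grey bearing housing (62 mm dia., 32 mm wide), front to -x, crank shaft along y at 103 mm height. Crank on the +y side: y 68 to 150 mm, x to 95 mm, up to 120 mm high. Rollers, bed (113 mm high, x -139 to 161) and frames on the -y side, y -42 to -290 mm; frames x 6 to 116 mm, 210 mm high, their hand-knobs 248 mm.
- block: Beech tool block, fixed, 64 mm (x) by 112 mm (y) by 50 mm high, origin under its centre. The gun stands in the middle hole, 27 mm dia. and 38 mm deep (floor 12 mm above the table): lift it 40 mm or more to clear. Two lino cutters with wooden handles stand at y = -38 and +38 mm, up to 96 mm above the table.
- dish: White ceramic dish, 100 mm diameter, 26 mm high, loose; to be left alone. Origin under its centre.
- mold: Blue silicone soap mold, 120 mm (x) by 180 mm (y) by 34 mm, loose; to be left alone. Origin under its centre.
- burnisher: Stainless spoon-shaped burnisher, 170 mm long, lying along its x, loose; to be left alone. Origin under its middle.
- turntable: Foot of the round bamboo turntable, fixed, origin under its centre. Its platter is 180 mm diameter, top 30 mm above the table; four acrylic blocks lie on it.
- acrylic0: Clear acrylic stamp block 45 by 45 by 12 mm on the turntable, loose; to be left alone. Origin under its centre.
- acrylic1: Clear acrylic stamp block 50 by 40 by 12 mm on the turntable, loose; to be left alone. Origin under its centre.
- acrylic2: Clear acrylic stamp block 45 by 45 by 12 mm on the turntable, loose; to be left alone. Origin under its centre.
- acrylic3: Clear acrylic stamp block 40 by 50 by 12 mm on the turntable, loose; to be left alone. Origin under its centre.

How it is judged:
On the way, in this order (a step that is already met when the one before it is completed fails the run):
1. the gun is drawn up out of the tool block in the fingers (contact force between the fingers and gun above 1 N and z of coupler_mouth in the frame of block above 0.052 m), for 0.1 s.
2. the coupler is snapped squarely onto the nipple, its seat on the nipple's head (distance between coupler_seat and nipple_tip below 0.003 m and angle between the z axis of gun and the z axis of nipple, either way round below 0.14 rad), for 0.05 s.
At the end, for the whole second after the job is handed in: The coupler sits snapped on the nipple (seat within 3 mm of the nipple's tip, gun within 8 degrees of the nipple's axis), and the fingers still hold the gun and keep it pushed in to its stop against the spring (the last 1.5 mm of the 14 mm stroke), with the nipple taking at least 8 N (all of step 2 and value of joint coupler above 0.0125 m and contact force between the fingers and gun above 3 N and contact force between gun and press above 8 N and contact force between gun and block below 0.1 N); the arm keeps its last pose, push and grip.
It fails at once if the coupler is forced on crooked (more than 15 N on the press while over 15 degrees off the nipple's axis) (contact force between gun and press above 15 N and angle between the z axis of gun and the z axis of nipple, either way round above 0.26 rad).
It fails at once if another thing on the table is shifted by more than 20 mm (distance of any of dish, mold, burnisher, acrylic0, acrylic1, acrylic2, acrylic3 from where it was at the start of the episode above 0.02 m).
It also fails if it takes over 42 s, if anything falls off the work surface, if the arm or the gripper's body presses on something with over 40 N, if the wrist force passes 120 N, or if a joint passes its speed limit or range.

## Robot

A 6-joint arm with a two-finger parallel gripper is mounted at the origin on the work surface. World frame = base frame: x ahead of the robot, y to its left, z up, the work surface at z = 0. Lengths are in m, angles in rad, forces in N, time in s.
With the tool pointing down it reaches from about 0.375 to 0.825 m from the base axis. Payload 5.5 kg.
Tool frame: the origin (TCP) lies midway between the tips of the shut fingers; the grasp point (between the pads) lies 19 mm behind it (env.hold_point_z is the z of the grasp point in the tool frame, in m); z points along the fingers, y is the line along which they close (so a half turn about z gives the same grasp; the last joint's range is limited). The gripper opens to 85 mm and grips with 20 to 120 N. Pads are 22 mm wide; open, the fingers measure 114 mm over their backs; the gripper's body (76 mm by 85 mm) begins 54 mm behind the grasp point. The pads swing forward as they close: fully open they stand 13 mm farther back than shut.
Start: joints at [-1.264, 0.314, -0.047, 1.21, 0, 1.571], TCP at [0.181, -0.572, 0.231] pointing down, gripper open.
Joint ranges: [-2.67, 2.67], [-0.69, 1.73], [-1.03, 1.25], [-2.08, 2.16], [-1.42, 1.45], [-3.14, 3.14]. Speed limits (rad/s): [2.39, 2.39, 3.01, 3.14, 3.14, 3.14].

## Interface

Orientations are given as a unit quaternion [w, x, y, z].
In Python, from rig import env, viewer, workorder gives the robot as it stands.
- The arm moves only by the tool move_arm, never from a script. Its argument "motion" is a list of rows, each an object with "translation": the shift along the tool's x, y, z as a fraction of full scale, a list of three; "twist": the turn, a rotation vector about the tool's x, y, z as a fraction of full scale, a list of three; "gripper": the closure, from -1 (fully open) to 1 (shut). In form: [{"translation": [tx, ty, tz], "twist": [wx, wy, wz], "gripper": gripper}, ...]. A call has 1 to 5 rows; each row shifts and turns the commanded pose from where the row before left it, along the tool's axes as they then stand; what a row does not reach is not made up. Full scale, the value 1, is 40 mm for a shift and pi rad for a turn. A row lasts 1/12 s, in which the tool goes at most 41.7 mm and 7.16 degrees, less where a joint would pass 70% of its speed; a pose out of reach is approached as far as the arm can. A call with a number of a shift or a turn outside -1 to 1 is refused whole. A call with a gripper value outside its range is refused whole. The fingers move at their own pace and stop on an object; "grip_force" is the grip in N (left out, the last holds). Time passes only in rows, so rows that do not move let the fingers close. It gives the time, the measured TCP pose, the force, the opening and the grip force at its end, in the units of the state.
- env.read_state(): the state, without advancing time (a new reading comes with each control period).
- viewer.get_image(name): name is "scene" or "side" or "wrist"; returns a dict with "img" (384x512x3 uint8, red, green, blue), "range_z" (384x512 float32, m along the optical axis (not along the pixel's ray), 0 where there is no reading), "intrinsics" (3x3 intrinsics, pixels), "k1" (the pictures are not rectified: a ray, as slopes to the right and down, at radius r is drawn at 1 + k1 r^2 times it, then the intrinsics apply), "R" (3x3) and "t" (3): a world point X has camera coordinates R X + t; the wrist camera has in their place "mount" (4x4, takes a point from camera to tool coordinates, whose origin is the TCP and whose axes are the flange's). Camera axes: x right, y down, z forward; pixel columns grow to the right and rows downward; lengths in m; the calibration is good to about 2 mm. A picture is of the moment at which its call begins: read the wrist's pose just before it.
- workorder.sign_off(): hands the job in; it is judged then, once.
The state is a dict: "clock": time; "joints": joint angles; "qd": joint speeds; "joint_torque": joint torques, N m; "ee_pos": TCP position; "orientation": TCP orientation; "wrist_force": force on the tool from outside, world axes, zero at the start; "wrist_torque": the same for the moment, N m; "opening": finger opening in m; "finger_force": force on a finger pad.
Only numpy, scipy, OpenCV 4.12 (cv2) and the standard library are available. Lean on these libraries where they do the work, as an engineer would, in place of code of your own. Each camera call takes 0.05 s, during which the arm holds its last target. There are 200 camera calls.

## Working session

There is one attempt and no reset: what is moved stays moved. The work goes in short steps, Python scripts to look and compute and a tool call to move; the robot and the scene stay as the last step left them, time stands still between calls to the robot, and variables do not carry over. Pictures are saved under pics/ and viewed, at most 10 in all, crops included, and the job is handed in when it is done.

Besides the shell and the picture viewer there is one more tool, called as a command line: name --argument value ..., lists and objects as JSON in quotes. move_arm: Moves the arm, as the interface text tells. Shift numbers are shares of 40 mm and turn numbers shares of pi rad, none past 1 either way. Its arguments: {"type":"object","properties":{"motion":{"type":"array","items":{"type":"object","properties":{"translation":{"type":"array","items":{"type":"number","minimum":-1,"maximum":1}},"twist":{"type":"array","items":{"type":"number","minimum":-1,"maximum":1}},"gripper":{"type":"number"}}}},"grip_force":{"type":"number"}},"required":["motion"]}

```bash
ls; mkdir -p pics
cat > h.py <<'E'
import numpy as np, cv2
from rig import env, viewer, workorder
from scipy.spatial.transform import Rotation as Ro
def rot(q): return Ro.from_quat([q[1],q[2],q[3],q[0]]).as_matrix()
def cam(name):
    s=env.read_state(); d=viewer.get_image(name)
    if 'mount' in d:
        T=np.eye(4); T[:3,:3]=rot(s['orientation']); T[:3,3]=s['ee_pos']
        M=T@np.array(d['mount']); d['C']=M[:3,3]; d['W']=M[:3,:3]
    else:
        R=np.array(d['R']); d['W']=R.T; d['C']=-R.T@np.array(d['t'])
    d['st']=s
    return d
def ray(d,uv):
    K=np.array(d['intrinsics']); uv=np.atleast_2d(np.array(uv,float))
    k=d['k1']; p=np.c_[(uv[:,0]-K[0,2])/K[0,0],(uv[:,1]-K[1,2])/K[1,1]]; q=p.copy()
    for _ in range(20): q=p/(1+k*(q**2).sum(1,keepdims=True))
    return np.c_[q,np.ones(len(q))]
def pts(d,uv):
    uv=np.atleast_2d(uv).astype(int); z=d['range_z'][uv[:,1],uv[:,0]]
    return d['C']+(ray(d,uv)*z[:,None])@d['W'].T
def proj(d,X):
    c=(np.atleast_2d(X)-d['C'])@d['W']; s=c[:,:2]/c[:,2:]
    s=s*(1+d['k1']*(s**2).sum(1,keepdims=True)); K=np.array(d['intrinsics'])
    return np.c_[s[:,0]*K[0,0]+K[0,2],s[:,1]*K[1,1]+K[1,2]]
def plane(d,uv,h):
    r=ray(d,uv)@d['W'].T; return d['C']+r*((h-d['C'][2])/r[:,2])[:,None]
def tri(d1,u1,d2,u2):
    A=[];b=[]
    A=np.zeros((3,3));b=np.zeros(3);L=[]
    for d,u in((d1,u1),(d2,u2)):
        r=(ray(d,u)@d['W'].T)[0]; r/=np.linalg.norm(r); P=np.eye(3)-np.outer(r,r); A+=P;b+=P@d['C'];L.append((P,d['C']))
    X=np.linalg.solve(A,b); return X,[np.linalg.norm(P@(X-c)) for P,c in L]
def save(d,n): cv2.imwrite('pics/'+n+'.png',d['img'][:,:,::-1])
E
python3 - <<'E'
from h import *
import pickle
ims={}
for n in('scene','side','wrist'):
    d=cam(n);ims[n]=d;print(n,d['C'],d['W'][:,2],d['k1'],np.array(d['intrinsics']).tolist())
pickle.dump(ims,open('i.pkl','wb'))
cv2.imwrite('pics/a.png',np.hstack([cv2.resize(ims[n]['img'],(400,300))[:,:,::-1] for n in('scene','side')]))
save(ims['scene'],'scene');save(ims['side'],'side')
print(env.read_state(),env.hold_point_z)
E
```

```text
pics
scene [ 1.1738596  -0.63515695  0.8765048 ] [-0.58214326  0.51054342 -0.63281485] -0.09619408038070933 [[395.2361581779413, 0.0, 253.7339775019274], [0.0, 395.2361581779413, 198.12423037036626], [0.0, 0.0, 1.0]]
side [-0.06168314  1.01217041  0.9381994 ] [ 0.36881699 -0.73452939 -0.56959688] -0.13943518200930324 [[450.63894030598533, 0.0, 255.67812820434926], [0.0, 450.63894030598533, 191.5883403224068], [0.0, 0.0, 1.0]]
wrist [ 0.24445233 -0.5511559   0.37192797] [-0.24861239 -0.07670394 -0.96556118] -0.04947025926614092 [[302.6154969568896, 0.0, 257.8460686881981], [0.0, 302.6154969568896, 191.85148844927366], [0.0, 0.0, 1.0]]
{'clock': 0.15, 'joints': array([-1.26399393e+00,  3.14053553e-01, -4.78450500e-02,  1.21017851e+00,
        1.43482246e-05,  1.57079605e+00]), 'qd': array([-0.0008871 , -0.00144041,  0.0035029 ,  0.00069893, -0.00066955,
        0.00070729]), 'joint_torque': array([-2.09479545e-04, -5.40046155e+01,  3.40058291e+01,  1.32406078e-02,
       -9.26120919e-06, -7.88176180e-06]), 'ee_pos': array([ 0.18108119, -0.57156921,  0.23064053]), 'orientation': array([-6.33967600e-04,  9.88256868e-01,  1.52800368e-01, -9.07620296e-05]), 'wrist_force': array([ 0.04949339,  0.18542411, -0.52700046]), 'wrist_torque': array([0.02716762, 0.01852242, 0.01097261]), 'finger_force': 0.0, 'opening': 0.08516779001500774} -0.0187
```

View pics/scene.png

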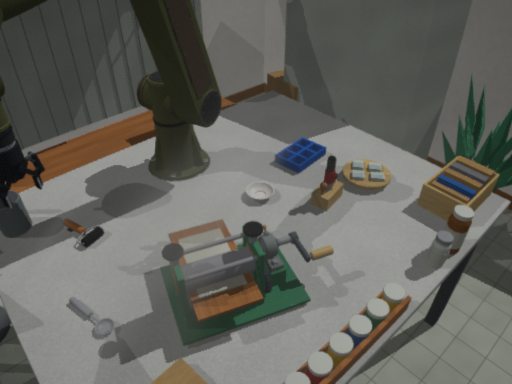

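View pics/side.png

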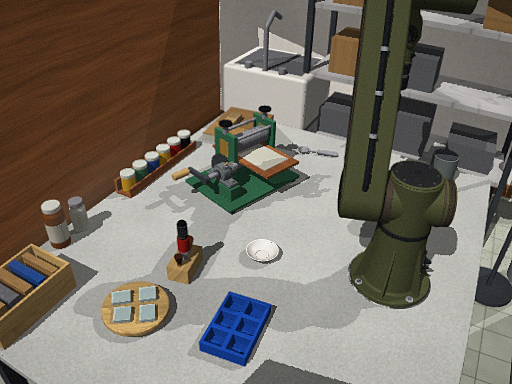

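The scene view shows the gun in the block at about (329,178) and the bearing at about (268,243). In the side view the gun is at about (183,243) and the bearing at about (225,178). Next I'll take zoomed crops.

Run:
```python
from h import *
import pickle
ims=pickle.load(open('i.pkl','rb'))
def crop(n,x,y,w,h,s=5): return cv2.resize(ims[n]['img'][y:y+h,x:x+w,::-1],(w*s,h*s),interpolation=cv2.INTER_CUBIC)
cv2.imwrite('pics/c.png',np.hstack([np.vstack([crop('scene',235,215,80,60),crop('scene',300,150,80,60)]),np.vstack([crop('side',190,140,80,60),crop('side',145,215,80,60)])]))
for n,(x,y,w,h) in(('scene',(300,150,60,60)),('side',(160,215,50,70))):
    d=ims[n];hsv=cv2.cvtColor(d['img'],cv2.COLOR_RGB2HSV)
    H,S,V=cv2.split(hsv)
    m=((H<8)|(H>172))&(S>150)&(V>60); k=np.zeros_like(m);k[y:y+h,x:x+w]=1;m&=k
    b=(V<50)&k
    for q,nm in((m,'red'),(b,'blk')):
        nn,l,st,ce=cv2.connectedComponentsWithStats(q.astype(np.uint8));i=1+np.argmax(st[1:,4]);vu=np.argwhere(l==i)[:,::-1];P=pts(d,vu)
        print(n,nm,st[i],ce[i],np.median(P,0),P.min(0),P.max(0))
```

```text
scene red [331 172   4   2   6] [332.83333333 172.66666667] [0.55498734 0.25193563 0.1232173 ] [0.5524155  0.24763742 0.12120302] [0.55997555 0.26056248 0.12412443]
scene blk [327 156   8  16 100] [330.66 164.01] [0.54695223 0.24677759 0.1562896 ] [0.53323846 0.23782165 0.12478871] [0.55593072 0.26203798 0.17831055]
side red [177 236  12  17 135] [182.37777778 245.02962963] [0.53276797 0.26966418 0.1055019 ] [0.52198621 0.24902466 0.0796943 ] [0.556038   0.27558897 0.12702406]
side blk [177 220  11  20 167] [181.89221557 229.56287425] [0.53357271 0.26460779 0.15797428] [ 0.52481841  0.06871549 -0.00215444] [0.67311531 0.27234881 0.17950807]
```

View pics/c.png

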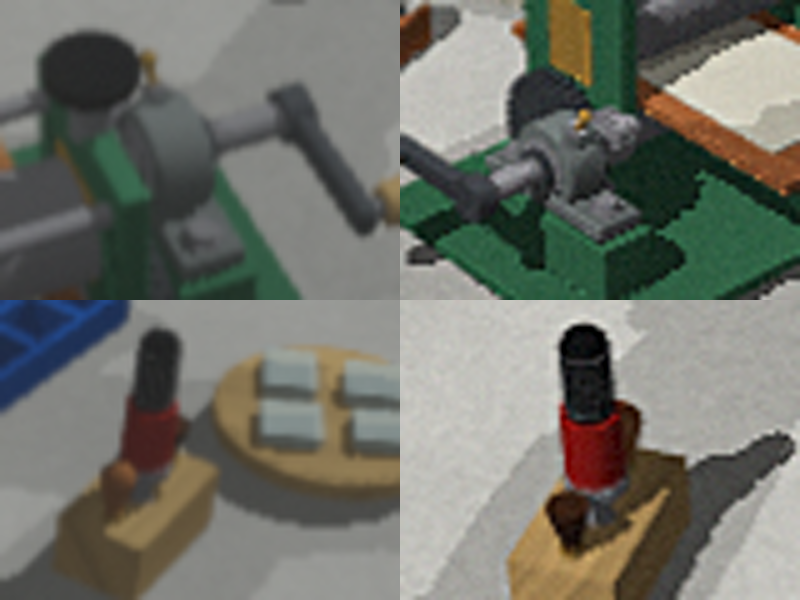

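In the crop, the brass nipple head is at scene (265,227) and side (226.5,164). The gun stands nearly upright: its grip/barrel boundary is at scene about (331,170) and side about (183,238).

Run:
```python
from h import *
import pickle
ims=pickle.load(open('i.pkl','rb'))
print([a for a in dir(env) if a[0]!='_'])
sc,si=ims['scene'],ims['side']
# brass blobs
bl={}
for n,(x,y,w,h) in(('scene',(258,222,14,16)),('side',(220,158,14,14))):
    d=ims[n];H,S,V=cv2.split(cv2.cvtColor(d['img'],cv2.COLOR_RGB2HSV));k=np.zeros(H.shape,bool);k[y:y+h,x:x+w]=1
    m=k&(H>12)&(H<32)&(S>90)&(V>60);vu=np.argwhere(m)[:,::-1];bl[n]=vu
    print(n,len(vu),vu.mean(0),vu.min(0),vu.max(0),np.median(pts(d,vu),0))
print('head',tri(sc,bl['scene'].mean(0),si,bl['side'].mean(0)))
def prof(n,x,y,w,h):
    d=ims[n];H,S,V=cv2.split(cv2.cvtColor(d['img'],cv2.COLOR_RGB2HSV))
    red=((H<8)|(H>172))&(S>120)&(V>35); g=red|(V<55)
    for v in range(y,y+h):
        r=np.where(g[v,x:x+w])[0]; q=np.where(red[v,x:x+w])[0]
        if len(r): print(n,v,r.min()+x,r.max()+x,len(r),len(q), d['img'][v,int(r.mean())+x])
prof('scene',318,154,24,30);prof('side',168,216,28,42)
```

```text
['PlanningError', 'hold_point_z', 'read_state']
scene 10 [264.3 227.4] [263 226] [265 230] [ 0.61515217 -0.10909073  0.14943414]
side 7 [226.14285714 163.42857143] [225 162] [227 165] [ 0.61363792 -0.10445998  0.1482014 ]
head (array([ 0.61472676, -0.10754381,  0.1469923 ]), [np.float64(0.0005020740165207661), np.float64(0.0005020740165209753)])
scene 156 330 332 3 0 [46 47 46]
scene 157 329 334 6 0 [36 38 38]
scene 158 329 334 6 0 [34 35 34]
scene 159 328 334 7 0 [32 32 33]
scene 160 328 334 7 0 [33 32 33]
scene 161 328 334 7 0 [36 37 37]
scene 162 328 334 7 0 [35 37 37]
scene 163 328 334 7 0 [38 39 38]
scene 164 328 334 7 0 [39 39 39]
scene 165 328 334 7 0 [37 38 37]
scene 166 327 334 8 0 [40 40 41]
scene 167 327 334 8 0 [39 40 39]
scene 168 327 333 7 0 [41 41 40]
scene 169 327 333 7 0 [37 38 38]
scene 170 327 333 7 0 [39 38 38]
scene 171 326 334 8 2 [42 36 37]
scene 172 326 334 4 4 [59 34 34]
scene 173 326 334 9 9 [77 34 32]
scene 174 326 335 10 10 [73 34 32]
scene 175 326 335 10 10 [71 33 31]
scene 176 326 335 10 10 [71 34 32]
scene 177 325 336 12 10 [69 34 33]
scene 178 325 335 
[... 759 characters left out ...]
34]
side 238 177 192 12 4 [32 38 36]
side 239 177 192 13 9 [23  9 10]
side 240 177 192 14 13 [113  20  20]
side 241 177 191 14 13 [109  21  17]
side 242 177 191 14 13 [109  20  13]
side 243 178 191 13 12 [102  19  12]
side 244 178 190 13 12 [99 14 12]
side 245 178 190 13 12 [104  24  22]
side 246 178 189 12 12 [107  21  22]
side 247 178 189 12 12 [106  16  14]
side 248 178 189 12 12 [106  21  19]
side 249 178 189 12 12 [110  19  14]
side 250 179 190 12 10 [99 17 17]
side 251 179 187 9 9 [110  17  12]
side 252 180 190 7 6 [107  29  30]
side 253 195 195 1 0 [53 43 27]
side 254 176 194 7 0 [52 27 16]
side 255 175 184 9 1 [52 33 23]
side 256 175 186 6 0 [57 28 18]
side 257 175 187 7 1 [61 49 51]
```

Run:
```python
from h import *
import pickle
ims=pickle.load(open('i.pkl','rb'))
sc,si=ims['scene'],ims['side']
def pl(d,a,b):
    r=ray(d,[a,b])@d['W'].T; n=np.cross(r[0],r[1]); n/=np.linalg.norm(n); return n,n@d['C']
n1,c1=pl(sc,(331.2,160),(330.2,176));n2,c2=pl(si,(181.5,225),(183.7,247))
for z in(.08,.146,.177): print('gun',z,np.linalg.solve(np.array([n1,n2,[0,0,1]]),[c1,c2,z]))
K={}
for n,L in(('scene',[(253,229),(173,250)]),('side',[(226,124),(265,109)])):
    d=ims[n]; V=d['img'].max(2); K[n]=[]
    for (u,v) in L:
        m=np.zeros(V.shape,np.uint8); m[v-12:v+13,u-14:u+15]=(V[v-12:v+13,u-14:u+15]<55)
        nn,l,st,ce=cv2.connectedComponentsWithStats(m);i=1+np.argmax(st[1:,4]);vu=np.argwhere(l==i)[:,::-1];P=pts(d,vu)
        t=P[P[:,2]>np.percentile(P[:,2],90)-.006]
        print(n,st[i],ce[i],(t.min(0)+t.max(0))/2,t.max(0)-t.min(0));K[n].append(ce[i])
for i in(0,1): print(tri(sc,K['scene'][i],si,K['side'][i]))
# green plate: points low, both cams
for n in('scene','side'):
    d=ims[n];H,S,V=cv2.split(cv2.cvtColor(d['img'],cv2.COLOR_RGB2HSV));m=(H>60)&(H<90)&(S>90)&(d['range_z']>0)
    P=pts(d,np.argwhere(m)[:,::-1]);P=P[(P[:,2]<.03)&(P[:,0]>.4)&(P[:,0]<.95)&(abs(P[:,1]+.2)<.35)]
    print(n,len(P),np.median(P[:,2]),cv2.minAreaRect(P[:,:2].astype(np.float32)))
```

```text
gun 0.08 [0.73285846 0.01515402 0.08      ]
gun 0.146 [0.57812356 0.20875368 0.146     ]
gun 0.177 [0.50544504 0.29968686 0.177     ]
scene [244 222  19  16 239] [252.49790795 229.33891213] [ 0.91301487 -0.40803583  0.55933599] [0.52168945 0.45424224 0.63433762]Traceback (most recent call last):
  File "<stdin>", line 14, in <module>
    return _wrapfunc(a, 'argmax', axis=axis, out=out, **kwds)
    return bound(*args, **kwds)
ValueError: attempt to get argmax of an empty sequence
```

Run:
```python
from h import *
import pickle
ims=pickle.load(open('i.pkl','rb'))
sc,si=ims['scene'],ims['side']
print('grip',tri(sc,(331.1,163.5),si,(181.8,229)),'barrel',tri(sc,(330.3,177),si,(183.5,245.5)))
K={}
for n,L in(('scene',[(253,229),(173,250)]),('side',[(226,124),(265,109)])):
    d=ims[n]; V=d['img'].max(2); K[n]=[]
    for (u,v) in L:
        m=np.zeros(V.shape,np.uint8); m[v-8:v+7,u-13:u+14]=(V[v-8:v+7,u-13:u+14]<75)
        nn,l,st,ce=cv2.connectedComponentsWithStats(m);i=1+np.argmax(st[1:,4]);vu=np.argwhere(l==i)[:,::-1];P=pts(d,vu)
        P=P[(P[:,2]>.2)&(P[:,2]<.27)]
        print(n,st[i],ce[i],len(P),np.median(P,0));K[n].append(ce[i])
for i in(0,1): print(tri(sc,K['scene'][i],si,K['side'][i]))
for n in('scene','side'):
    d=ims[n];H,S,V=cv2.split(cv2.cvtColor(d['img'],cv2.COLOR_RGB2HSV));m=(H>60)&(H<90)&(S>90)&(d['range_z']>0)
    P=pts(d,np.argwhere(m)[:,::-1]);P=P[(P[:,2]<.03)&(P[:,0]>.4)&(P[:,0]<.95)&(abs(P[:,1]+.2)<.35)]
    print(n,len(P),np.median(P[:,2]),cv2.minAreaRect(P[:,:2].astype(np.float32)))
```

```text
grip (array([0.54152734, 0.25556582, 0.15066382]), [np.float64(0.00041919337053300656), np.float64(0.00041919337053290806)]) barrel (array([0.54051421, 0.25952948, 0.0939061 ]), [np.float64(0.0024335172408925273), np.float64(0.0024335172408923877)])
scene [242 222  21  14 251] [252.24701195 228.87250996] 244 [ 0.67562442 -0.20302648  0.24667895]
scene [168 245  12  12  80] [173.0625 250.85  ] 80 [ 0.61372513 -0.37930684  0.24815843]
side [219 120  16  11 101] [225.48514851 123.9009901 ] 95 [ 0.66981136 -0.19529481  0.24810724]
side [259 106  12  10  80] [264.525  109.3375] 78 [ 0.60699124 -0.37258011  0.24590099]
(array([ 0.67161254, -0.20018002,  0.24143088]), [np.float64(1.0383905321612031e-05), np.float64(1.0383905321621432e-05)])
(array([ 0.60830344, -0.37623028,  0.2421108 ]), [np.float64(3.2631699533376084e-06), np.float64(3.263169953364052e-06)])
scene 1515 0.021447535241013393 ((0.6322333216667175, -0.19739890098571777), (0.2703329622745514, 0.25837451219558716), 70.20873260498047)
side 1842 0.022813281107780692 ((0.6957759857177734, -0.1943402737379074), (0.5120964050292969, 0.34111931920051575), 0.723216712474823)
```

The press yaw is −19.8° by both the knobs and the base plate. The nipple head is near (0.615,−0.108,0.147) and the gun axis near (0.541,0.256). Moving towards the gun.

move_arm --motion '[{"translation":[0.76,-0.6,-0.15],"twist":[0,0,0],"gripper":-1},{"translation":[0.76,-0.6,-0.15],"twist":[0,0,0],"gripper":-1},{"translation":[0.76,-0.6,-0.15],"twist":[0,0,0],"gripper":-1},{"translation":[0.76,-0.6,-0.15],"twist":[0,0,0],"gripper":-1},{"translation":[0.76,-0.6,-0.15],"twist":[0,0,0],"gripper":-1}]'

```text
clock: 0.57
ee_pos: [0.2903, -0.41, 0.2612]
orientation: [-0.0, 0.988, 0.152, -0.0]
wrist_force: [1.0, -0.4, -0.6]
opening: 0.0856
finger_force: 0.0
```

move_arm --motion '[{"translation":[0.76,-0.6,0],"twist":[0,0,0],"gripper":-1},{"translation":[0.76,-0.6,0],"twist":[0,0,0],"gripper":-1},{"translation":[0.76,-0.6,0],"twist":[0,0,0],"gripper":-1},{"translation":[0.76,-0.6,0],"twist":[0,0,0],"gripper":-1},{"translation":[0.76,-0.6,0],"twist":[0,0,0],"gripper":-1}]'

```text
clock: 0.98
ee_pos: [0.3991, -0.2496, 0.2613]
orientation: [0.0, 0.988, 0.153, 0.0]
wrist_force: [0.9, -0.6, -0.4]
opening: 0.0856
finger_force: 0.0
```

```bash
python3 -c "
from h import *
s=env.read_state();print(s['clock'],s['joints'],s['ee_pos'],s['orientation'])"
```

```text
0.9833 [-5.58880605e-01  5.83786748e-02 -2.89756764e-01  1.22251814e+00
  1.06583347e-05  2.27611406e+00] [ 0.39907013 -0.2495708   0.26130949] [4.26090643e-05 9.88272701e-01 1.52699261e-01 5.75095619e-05]
```

move_arm --motion '[{"translation":[0,0,0],"twist":[0,0,-0.0365],"gripper":-1},{"translation":[0,0,0],"twist":[0,0,-0.0365],"gripper":-1},{"translation":[0,0,0],"twist":[0,0,-0.0365],"gripper":-1},{"translation":[0,0,0],"twist":[0,0,-0.0365],"gripper":-1}]'

```text
clock: 1.32
ee_pos: [0.3986, -0.2508, 0.2611]
orientation: [-0.0, 0.926, 0.377, -0.0]
wrist_force: [-0.1, -0.6, 0.4]
opening: 0.0854
finger_force: 0.0
```

move_arm --motion '[{"translation":[0,0,0],"twist":[0,0,-0.0365],"gripper":-1},{"translation":[0,0,0],"twist":[0,0,-0.0365],"gripper":-1},{"translation":[0,0,0],"twist":[0,0,-0.0365],"gripper":-1},{"translation":[0,0,0],"twist":[0,0,-0.0365],"gripper":-1}]'

```text
clock: 1.65
ee_pos: [0.3983, -0.2512, 0.2611]
orientation: [-0.0, 0.817, 0.577, -0.0]
wrist_force: [-0.3, -0.2, 0.5]
opening: 0.0855
finger_force: 0.0
```

move_arm --motion '[{"translation":[0.937,-0.067,0],"twist":[0,0,0],"gripper":-1},{"translation":[0.937,-0.067,0],"twist":[0,0,0],"gripper":-1},{"translation":[0.937,-0.067,0],"twist":[0,0,0],"gripper":-1},{"translation":[0.937,-0.067,0],"twist":[0,0,0],"gripper":-1},{"translation":[0.937,-0.067,0],"twist":[0,0,0],"gripper":-1}]'

```text
clock: 2.07
ee_pos: [0.4496, -0.069, 0.2612]
orientation: [0.0, 0.819, 0.574, 0.0]
wrist_force: [1.6, 0.3, 0.5]
opening: 0.0853
finger_force: 0.0
```

move_arm --motion '[{"translation":[0.937,-0.067,0],"twist":[0,0,0],"gripper":-1},{"translation":[0.937,-0.067,0],"twist":[0,0,0],"gripper":-1},{"translation":[0.937,-0.067,0],"twist":[0,0,0],"gripper":-1},{"translation":[0.937,-0.067,0],"twist":[0,0,0],"gripper":-1},{"translation":[0.937,-0.067,0],"twist":[0,0,0],"gripper":-1}]'

```text
clock: 2.48
ee_pos: [0.5006, 0.1122, 0.2612]
orientation: [0.0, 0.818, 0.575, -0.0]
wrist_force: [0.7, 0.1, 0.9]
opening: 0.0851
finger_force: 0.0
```

```bash
python3 -c "
from h import *
import pickle
d=cam('wrist');pickle.dump(d,open('w1.pkl','wb'));save(d,'w1');print(d['C'],d['W'][:,2],d['st']['ee_pos'],d['st']['orientation'],proj(d,[[.5415,.2565,.177],[.541,.257,.05]]))"
```

```text
[0.5237109  0.17459003 0.40259348] [-0.08886884 -0.24386311 -0.96572932] [0.500602   0.1121743  0.26120679] [ 7.80770163e-06  8.18385234e-01  5.74669996e-01 -6.49617430e-05] [[241.58289577 -16.78792545]
 [247.24256475  30.9357113 ]]
```

View pics/w1.png

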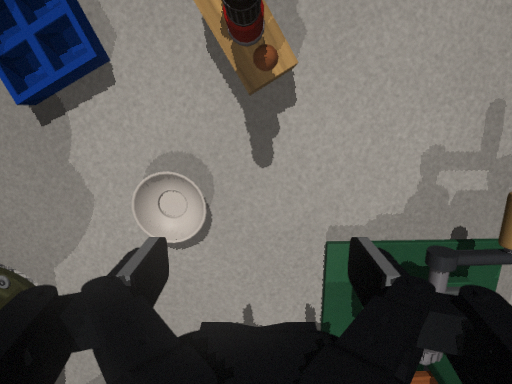

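The wrist view shows the gun cut off at the top edge at about (243,15), with a cutter knob at (266,57). I'll move closer and measure again.

move_arm --motion '[{"translation":[0.937,-0.067,0],"twist":[0,0,0],"gripper":-1},{"translation":[0.937,-0.067,0],"twist":[0,0,0],"gripper":-1},{"translation":[0,0,0],"twist":[0,0,0],"gripper":-1}]'

```text
clock: 2.78
ee_pos: [0.5222, 0.1876, 0.2606]
orientation: [-0.001, 0.817, 0.577, 0.001]
wrist_force: [-0.9, -0.9, -0.1]
opening: 0.0856
finger_force: 0.0
```

```bash
cat > gw.py <<'E'
from h import *
def gunmask(d,x0,x1,y0,y1,vb=60):
    H,S,V=cv2.split(cv2.cvtColor(d['img'],cv2.COLOR_RGB2HSV));k=np.zeros(H.shape,bool);k[y0:y1,x0:x1]=1
    return k&((H<8)|(H>172))&(S>130)&(V>35), k&(V<vb)
E
python3 - <<'E'
from gw import *
import pickle
d=cam('wrist');pickle.dump(d,open('w2.pkl','wb'));save(d,'w2')
print(d['st']['ee_pos'],proj(d,[[.5415,.2565,.177],[.541,.257,.05]]))
r,b=gunmask(d,190,300,0,190)
for m,n in((r,'red'),(b,'blk')):
    nn,l,st,ce=cv2.connectedComponentsWithStats(m.astype(np.uint8));i=1+np.argmax(st[1:,4]);P=pts(d,np.argwhere(l==i)[:,::-1])
    print(n,st[i],ce[i],P.min(0),np.median(P,0),P.max(0))
    for lo in np.arange(.06,.19,.01):
        q=P[(P[:,2]>lo)&(P[:,2]<lo+.01)]
        if len(q)>10: print(' z',round(lo,2),len(q),(q.min(0)+q.max(0))[:2]/2,np.ptp(q,0)[:2])
E
```

```text
[0.52220005 0.18764152 0.26057167] [[250.62159934 104.26483477]
 [252.84469793 106.66678575]]
red [250  96  20  29  58] [263.9137931  112.67241379] [0.5342545  0.24074995 0.04896056] [0.55134113 0.24583109 0.12261275] [0.56014042 0.26018028 0.16792032]
 z 0.12 51 [0.54564822 0.25033545] [0.02278745 0.01917099]
blk [ 231   85   37   39 1126] [248.93250444 103.70870337] [0.52694191 0.24318272 0.16590845] [0.54049322 0.25735012 0.17449195] [0.55390068 0.27147489 0.40213383]
 z 0.16 102 [0.54042129 0.2573288 ] [0.02695877 0.02829217]
 z 0.17 1019 [0.53997221 0.25757272] [0.02585251 0.02621417]
```

View pics/w2.png

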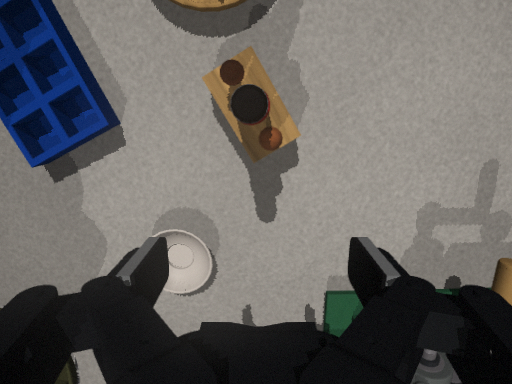

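The gun top is a 28 mm circle centred at (0.540,0.2575), z ≈ 0.175, which matches the given sizes. The dark cap is at (249,104), with cutters on both sides, lower down. Descending to grasp.

move_arm --motion '[{"translation":[0.9,-0.08,0],"twist":[0,0,0],"gripper":-1},{"translation":[0.9,-0.08,0],"twist":[0,0,0],"gripper":-1},{"translation":[0,0,0],"twist":[0,0,0],"gripper":-1},{"translation":[0,0,0.84],"twist":[0,0,0],"gripper":-1},{"translation":[0,0,0.84],"twist":[0,0,0],"gripper":-1}]'

```text
clock: 3.25
ee_pos: [0.541, 0.2524, 0.1952]
orientation: [0.001, 0.818, 0.575, 0.002]
wrist_force: [1.0, -0.1, -0.6]
opening: 0.0861
finger_force: 0.0
```

move_arm --motion '[{"translation":[0,0,0.84],"twist":[0,0,0],"gripper":-1},{"translation":[0,0,0.6],"twist":[0,0,0],"gripper":-1},{"translation":[0,0,0.24],"twist":[0,0,0],"gripper":-1},{"translation":[0,0,0],"twist":[0,0,0],"gripper":-1}]'

```text
clock: 3.58
ee_pos: [0.5375, 0.2503, 0.1244]
orientation: [-0.0, 0.819, 0.574, -0.003]
wrist_force: [-0.1, -1.0, 0.1]
opening: 0.0852
finger_force: 0.0
```

move_arm --motion '[{"translation":[0.19,0,-0.03],"twist":[0,0,0],"gripper":-1},{"translation":[0,0,0],"twist":[0,0,0],"gripper":-1},{"translation":[0,0,0],"twist":[0,0,0],"gripper":-1}]'

```text
clock: 3.83
ee_pos: [0.5439, 0.2606, 0.1305]
orientation: [0.0, 0.818, 0.575, 0.002]
wrist_force: [-0.7, 0.1, 1.4]
opening: 0.0852
finger_force: 0.0
```

```bash
python3 -c "
from h import *
s=env.read_state();print(s['clock'],s['joints'],s['ee_pos'],s['orientation'],rot(s['orientation']).T@(np.array([.5402,.2575,.126])-s['ee_pos']))"
```

```text
3.8333 [ 4.46773888e-01  3.72203892e-01 -2.00490443e-01  9.94066161e-01
 -1.94887612e-05  2.36393538e+00] [0.54389986 0.26056567 0.13045479] [3.41937447e-04 8.18375117e-01 5.74680865e-01 1.98875542e-03] [-0.00415236 -0.00245205  0.00443596]
```

move_arm --motion '[{"translation":[0,0,0],"twist":[0,0,0],"gripper":-1},{"translation":[0,0,0],"twist":[0,0,0],"gripper":-1},{"translation":[0,0,0],"twist":[0,0,0],"gripper":-1}]'

```text
clock: 4.08
ee_pos: [0.5424, 0.2597, 0.1288]
orientation: [0.0, 0.818, 0.575, 0.001]
wrist_force: [0.2, -0.5, 0.1]
opening: 0.0855
finger_force: 0.0
```

move_arm --motion '[{"translation":[-0.04,-0.03,0.05],"twist":[0,0,0],"gripper":-1},{"translation":[0,0,0],"twist":[0,0,0],"gripper":-1},{"translation":[0,0,0],"twist":[0,0,0],"gripper":-1},{"translation":[0,0,0],"twist":[0,0,0],"gripper":-1}]'

```text
clock: 4.42
ee_pos: [0.5403, 0.2584, 0.126]
orientation: [-0.0, 0.818, 0.575, -0.0]
wrist_force: [0.0, 1.1, -0.4]
opening: 0.0854
finger_force: 0.0
```

move_arm --motion '[{"translation":[0,0,0],"twist":[0,0,0],"gripper":1},{"translation":[0,0,0],"twist":[0,0,0],"gripper":1},{"translation":[0,0,0],"twist":[0,0,0],"gripper":1},{"translation":[0,0,0],"twist":[0,0,0],"gripper":1},{"translation":[0,0,0],"twist":[0,0,0],"gripper":1}]' --grip_force 100

```text
clock: 4.83
ee_pos: [0.5405, 0.2585, 0.1262]
orientation: [-0.0, 0.818, 0.575, 0.0]
wrist_force: [-1.6, -0.5, 5.7]
opening: 0.0263
finger_force: 99.7
```

move_arm --motion '[{"translation":[0,0,0],"twist":[0,0,0],"gripper":1},{"translation":[0,0,0],"twist":[0,0,0],"gripper":1},{"translation":[0,0,0],"twist":[0,0,0],"gripper":1}]'

```text
clock: 5.08
ee_pos: [0.5405, 0.2586, 0.1264]
orientation: [-0.0, 0.818, 0.575, 0.0]
wrist_force: [-0.1, 0.0, 2.6]
opening: 0.0262
finger_force: 98.0
```

move_arm --motion '[{"translation":[0,0,-0.3],"twist":[0,0,0],"gripper":1},{"translation":[0,0,-0.8],"twist":[0,0,0],"gripper":1},{"translation":[0,0,-1],"twist":[0,0,0],"gripper":1},{"translation":[0,0,-1],"twist":[0,0,0],"gripper":1},{"translation":[0,0,-1],"twist":[0,0,0],"gripper":1}]'

```text
clock: 5.5
ee_pos: [0.5395, 0.258, 0.2906]
orientation: [-0.0, 0.818, 0.575, -0.001]
wrist_force: [0.4, 0.4, -4.2]
opening: 0.0258
finger_force: 99.6
```

move_arm --motion '[{"translation":[0,0,-0.3],"twist":[0,0,0],"gripper":1},{"translation":[0,0,0],"twist":[0,0,0],"gripper":1},{"translation":[-0.8,0.29,0],"twist":[0,0,0],"gripper":1},{"translation":[-0.8,0.29,0],"twist":[0,0,0],"gripper":1},{"translation":[-0.8,0.29,0],"twist":[0,0,0],"gripper":1}]'

```text
clock: 5.92
ee_pos: [0.5392, 0.1553, 0.299]
orientation: [-0.001, 0.818, 0.575, -0.002]
wrist_force: [0.7, -0.5, -4.1]
opening: 0.0261
finger_force: 99.5
```

move_arm --motion '[{"translation":[-0.8,0.29,0],"twist":[0,0,0],"gripper":1},{"translation":[-0.8,0.29,0],"twist":[0,0,0],"gripper":1},{"translation":[-0.8,0.29,0],"twist":[0,0,0],"gripper":1},{"translation":[-0.8,0.29,0],"twist":[0,0,0],"gripper":1},{"translation":[-0.8,0.29,0],"twist":[0,0,0],"gripper":1}]'

```text
clock: 6.33
ee_pos: [0.5392, -0.0154, 0.2992]
orientation: [-0.001, 0.818, 0.575, -0.002]
wrist_force: [-0.1, -0.1, -3.2]
opening: 0.0261
finger_force: 99.5
```

move_arm --motion '[{"translation":[-0.8,0.29,0],"twist":[0,0,0],"gripper":1},{"translation":[-0.8,0.29,0],"twist":[0,0,0],"gripper":1},{"translation":[0,0,0],"twist":[-0.0333,0,0],"gripper":1},{"translation":[0,0,0],"twist":[-0.0333,0,0],"gripper":1},{"translation":[0,0,0],"twist":[-0.0333,0,0],"gripper":1}]'

```text
clock: 6.75
ee_pos: [0.54, -0.0831, 0.2982]
orientation: [0.128, 0.809, 0.567, 0.089]
wrist_force: [0.3, -0.1, -3.8]
opening: 0.0258
finger_force: 100.5
```

move_arm --motion '[{"translation":[0,0,0],"twist":[-0.0333,0,0],"gripper":1},{"translation":[0,0,0],"twist":[-0.0333,0,0],"gripper":1},{"translation":[0,0,0],"twist":[0,0,0],"gripper":1},{"translation":[0,0,0],"twist":[0,0,0],"gripper":1},{"translation":[0,0,0],"twist":[0,0,0],"gripper":1}]'

```text
clock: 7.17
ee_pos: [0.5414, -0.0818, 0.3023]
orientation: [0.211, 0.791, 0.555, 0.148]
wrist_force: [1.2, -0.0, -2.8]
opening: 0.0257
finger_force: 100.7
```

Run:
```python
from gw import *
import pickle
ims={n:cam(n) for n in('wrist','scene','side')}
pickle.dump(ims,open('j.pkl','wb'))
def crop(n,x,y,w,h,s): return cv2.resize(ims[n]['img'][y:y+h,x:x+w,::-1],(w*s,h*s),interpolation=cv2.INTER_CUBIC)
s=ims['side']['st'];print(s['clock'],s['joints'],s['ee_pos'],rot(s['orientation']),s['wrist_force'])
p=[proj(ims[n],[[.613,-.107,.152],s['ee_pos']]) for n in ims];print(p)
cv2.imwrite('pics/c2.png',np.hstack([np.vstack([crop('scene',210,170,100,75,4),crop('side',175,105,100,75,4)]),np.vstack([cv2.resize(ims['wrist']['img'][:,:,::-1],(400,300)),np.zeros((300,400,3),np.uint8)])]))
```

```text
7.2667 [-0.06722357 -0.22234023 -0.58502782  0.70127161 -0.13795133  1.8148488 ] [ 0.54331326 -0.08218503  0.30401896] [[ 3.39972401e-01  8.14289648e-01  4.70479687e-01]
 [ 9.40435202e-01 -2.94705265e-01 -1.69500554e-01]
 [ 6.30294122e-04  5.00081170e-01 -8.65978306e-01]] [-0.07675611 -0.07687198 -3.90623836]
[array([[249.58050481, 176.00159662],
       [263.19502885, 246.07271415]]), array([[264.21102157, 225.65910601],
       [253.40536836, 163.98735998]]), array([[226.62657727, 162.3295713 ],
       [241.35175035, 129.51365369]])]
```

View pics/c2.png

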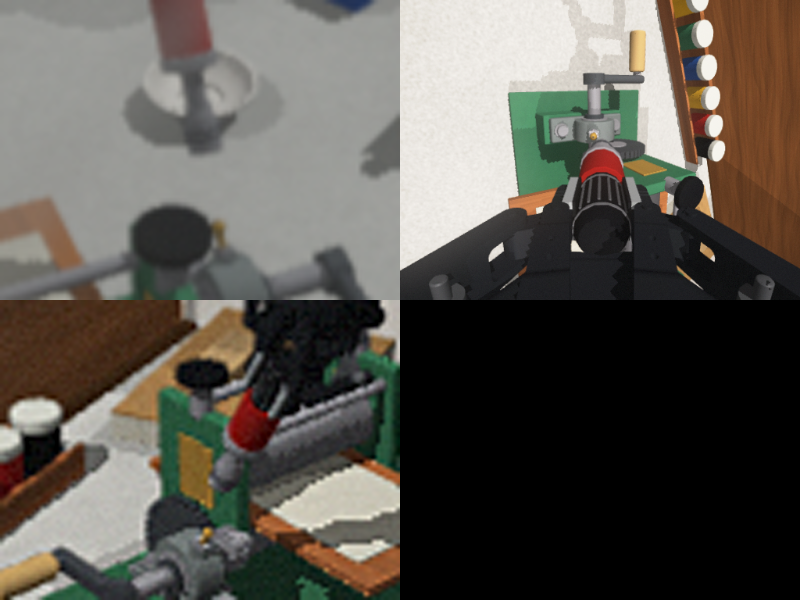

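The wrist view shows the brass head at about (248,172), just beyond the coupler. In the scene and side crops the coupler's end is about 45 mm short of the nipple, and the tilt looks right. Next I'll measure the offset between gun axis and nipple in all views.

Run:
```python
from gw import *
import pickle
ims=pickle.load(open('j.pkl','rb'))
sc,si,w=ims['scene'],ims['side'],ims['wrist']
win={'wrist':(238,160,22,22),'scene':(258,221,14,16),'side':(220,157,14,14)};c={}
for n,(x,y,ww,h) in win.items():
    d=ims[n];H,S,V=cv2.split(cv2.cvtColor(d['img'],cv2.COLOR_RGB2HSV));k=np.zeros(H.shape,bool);k[y:y+h,x:x+ww]=1
    vu=np.argwhere(k&(H>12)&(H<32)&(S>90)&(V>60))[:,::-1];c[n]=vu.mean(0);P=pts(d,vu);print(n,len(vu),c[n],vu.min(0),vu.max(0),np.median(P,0))
for a,b in(('wrist','scene'),('wrist','side'),('scene','side')): print(a,b,tri(ims[a],c[a],ims[b],c[b]))
s=w['st'];R=rot(s['orientation']);T=s['ee_pos']
# gun outline in scene/side: centers of the parts seen, vs predicted axis
for n in('scene','side','wrist'):
    d=ims[n];s=d['st'];R=rot(s['orientation']);ax=np.array([proj(d,s['ee_pos']+R[:,2]*(.1144-g))[0] for g in(0,.013,.026,.041,.056,.066,.09,.112)]);print(n,ax.round(1).tolist())
    H,S,V=cv2.split(cv2.cvtColor(d['img'],cv2.COLOR_RGB2HSV));red=((H<8)|(H>172))&(S>120)&(V>35)
    x,y=ax[6].astype(int);k=np.zeros_like(red);q=40 if n=='wrist' else 16;k[y-q:y+q,x-q:x+q]=1
    nn,l,st,ce=cv2.connectedComponentsWithStats((red&k).astype(np.uint8));i=1+np.argmax(st[1:,4]);print(n,'red',ce[i],st[i])
np.set_printoptions(linewidth=250)
print(sc['img'][198:212,250:274].max(2));print(si['img'][138:156,220:242].max(2))
```

```text
wrist 62 [247.16129032 174.16129032] [243 170] [251 178] [ 0.6115105  -0.10417169  0.15082653]
scene 9 [264.22222222 227.33333333] [263 226] [265 230] [ 0.6145082  -0.10908055  0.15026692]
side 7 [226.14285714 163.42857143] [225 162] [227 165] [ 0.61247211 -0.1022997   0.15309824]
wrist scene (array([ 0.61336213, -0.10665612,  0.14587519]), [np.float64(0.00040873597014624434), np.float64(0.00040873597014623653)])
wrist side (array([ 0.61318542, -0.10516995,  0.14840678]), [np.float64(0.0006025233413584284), np.float64(0.0006025233413584361)])
scene side (array([ 0.61457555, -0.10752636,  0.14707759]), [np.float64(0.0006249608426628011), np.float64(0.0006249608426630336)])
scene [[261.7, 206.8], [260.8, 202.1], [259.8, 197.3], [258.7, 191.7], [257.6, 186.1], [256.9, 182.3], [255.1, 173.3], [253.5, 164.9]]Traceback (most recent call last):
  File "<stdin>", line 16, in <module>
    return _wrapfunc(a, 'argmax', axis=axis, out=out, **kwds)
    return bound(*args, **kwds)
ValueError: attempt to get argmax of an empty sequence
```

Run:
```python
from gw import *
import pickle
ims=pickle.load(open('j.pkl','rb'))
np.set_printoptions(linewidth=250)
for n in('scene','side','wrist'):
    d=ims[n];s=d['st'];R=rot(s['orientation']);ax=np.array([proj(d,s['ee_pos']+R[:,2]*(.1144-g))[0] for g in(0,.013,.026,.041,.056,.066,.09,.112)]);print(n,ax.round(1).tolist())
    H,S,V=cv2.split(cv2.cvtColor(d['img'],cv2.COLOR_RGB2HSV));red=((H<10)|(H>170))&(S>90)&(V>35)
    x,y=ax[6].astype(int);k=np.zeros_like(red);q=45 if n=='wrist' else 16;k[y-q:y+q,x-q:x+q]=1
    nn,l,st,ce=cv2.connectedComponentsWithStats((red&k).astype(np.uint8));i=1+np.argmax(st[1:,4]);print(n,'red',ce[i],st[i])
    for v in range(st[i][1],st[i][1]+st[i][3],1 if n!='wrist' else 4):
        u=np.where(l[v]==i)[0];print((v,u.min(),u.max()),end=' ')
    print()
sc,si,w=ims['scene'],ims['side'],ims['wrist']
print(sc['img'][184:212,248:272].max(2));print(si['img'][136:156,220:246].max(2));print(w['img'][176:200:2,225:285:2].max(2))
```

```text
scene [[261.7, 206.8], [260.8, 202.1], [259.8, 197.3], [258.7, 191.7], [257.6, 186.1], [256.9, 182.3], [255.1, 173.3], [253.5, 164.9]]
scene red [259.80952381 178.61904762] [258 173   4  10  21]
(173, np.int64(260), np.int64(260)) (174, np.int64(260), np.int64(260)) (175, np.int64(260), np.int64(260)) (176, np.int64(260), np.int64(260)) (177, np.int64(260), np.int64(261)) (178, np.int64(259), np.int64(261)) (179, np.int64(259), np.int64(261)) (180, np.int64(259), np.int64(261)) (181, np.int64(258), np.int64(261)) (182, np.int64(258), np.int64(259)) 
side [[229.7, 150.5], [231.0, 148.2], [232.3, 145.9], [233.7, 143.3], [235.2, 140.5], [236.3, 138.7], [238.8, 134.2], [241.1, 130.0]]
side red [237.20512821 135.88888889] [232 127  13  16 117]
(127, np.int64(236), np.int64(237)) (128, np.int64(236), np.int64(237)) (129, np.int64(236), np.int64(237)) (130, np.int64(235), np.int64(238)) (131, np.int64(235), np.int64(238)) (132, np.int64(234), np.int64(240)) (133, np.int64(234), np.int64(241)) (134, np.int64(233), np.int64(241)) (135, np.int64(232), np.int64(244)) (136, np.int64(232), np.int
[... 6549 characters left out ...]
 91  93 118 133 148 154 164 171 174 181 164 155 150 143 123 105 108 108 113 115  95]
 [ 63  68  66  64  66  63  60  63  81 106 122 150 177 179 174 172 170 170 167 177 184 179 164 149 141  83  74  74  74  77]
 [ 63  62  64  62  67  61  66  86 111 142 170 172 148 146 144 150 153 156 158 163 161 164 174 183 177 143  82  71  76  74]
 [ 63  61  65  64  64  64  72 122 163 172 146 132 138 145 146 151 155 160 164 163 164 163 164 168 179 182 146  90  73  77]
 [ 64  64  65  60  64  74 101 166 139 119 128 132 139 146 147 152 156 160 161 165 164 165 165 166 169 176 176 142  88  85]
 [ 63  62  60  58  63  88 154 136 115 121 128 135 143 148 147 151 154 157 163 164 168 166 167 168 165 164 173 177 111  84]]
```

```bash
cat > go.py <<'E'
from h import *
s=env.read_state();R=rot(s['orientation']);n=np.array([-.5*.941,.5*.339,.866]);n/=np.linalg.norm(n)
for H in([.6137,-.1064,.1472],[.6133,-.1059,.1471]):
    tip=np.array(H)+.0045*n
    print(s['clock'],s['ee_pos'],'tip in tool',(R.T@(tip-s['ee_pos'])*1000).round(1),'nip axis',(R.T@n).round(4),s['wrist_force'])
E
python3 go.py
```

```text
7.3167 [ 0.54330588 -0.08225993  0.30391972] tip in tool [  1.2 -14.  168.4] nip axis [-2.e-04  1.e-04 -1.e+00] [ 0.50930353  0.54717256 -4.45462907]
7.3167 [ 0.54330588 -0.08225993  0.30391972] tip in tool [  1.5 -14.5 168.2] nip axis [-2.e-04  1.e-04 -1.e+00] [ 0.50930353  0.54717256 -4.45462907]
```

move_arm --motion '[{"translation":[0.03,-0.355,0],"twist":[0,0,0],"gripper":1},{"translation":[0,0,0.5],"twist":[0,0,0],"gripper":1},{"translation":[0,0,0.5],"twist":[0,0,0],"gripper":1},{"translation":[0,0,0],"twist":[0,0,0],"gripper":1},{"translation":[0,0,0],"twist":[0,0,0],"gripper":1}]'

```text
clock: 7.73
ee_pos: [0.5491, -0.0837, 0.2597]
orientation: [0.211, 0.791, 0.555, 0.147]
wrist_force: [0.2, -1.0, -2.9]
opening: 0.0259
finger_force: 100.4
```

move_arm --motion '[{"translation":[0,0,0],"twist":[0,0,0],"gripper":1},{"translation":[0,0,0],"twist":[0,0,0],"gripper":1},{"translation":[0,0,0],"twist":[0,0,0],"gripper":1},{"translation":[0,0,0],"twist":[0,0,0],"gripper":1}]'

```text
clock: 8.07
ee_pos: [0.5489, -0.0833, 0.2614]
orientation: [0.212, 0.79, 0.555, 0.149]
wrist_force: [0.1, 0.3, -3.6]
opening: 0.026
finger_force: 100.4
```

```bash
python3 go.py
python3 - <<'E'
from gw import *
import pickle
ims={n:cam(n) for n in('wrist','scene','side')}
pickle.dump(ims,open('k.pkl','wb'))
def crop(n,x,y,w,h,s): return cv2.resize(ims[n]['img'][y:y+h,x:x+w,::-1],(w*s,h*s),interpolation=cv2.INTER_CUBIC)
s=env.read_state();R=rot(s['orientation'])
for n in ims:
    d=ims[n];s=d['st'];R=rot(s['orientation']);print(n,proj(d,[s['ee_pos']+R[:,2]*z for z in(.1144,.0884,.0584,.0484,.04)]).round(1).tolist())
cv2.imwrite('pics/c3.png',np.hstack([np.vstack([crop('scene',240,195,50,38,8)[:300],crop('side',205,130,50,38,8)[:300]]),np.vstack([crop('wrist',218,150,80,60,5),np.zeros((300,400,3),np.uint8)])]))
E
```

```text
8.0667 [ 0.54886805 -0.08333862  0.26140857] tip in tool [  0.3   2.4 128.8] nip axis [-1.e-04  6.e-04 -1.e+00] [ 0.0586558   0.27237487 -3.60537321]
8.0667 [ 0.54886805 -0.08333862  0.26140857] tip in tool [  0.6   1.9 128.6] nip axis [-1.e-04  6.e-04 -1.e+00] [ 0.0586558   0.27237487 -3.60537321]
wrist [[258.2, 189.5], [258.3, 197.8], [258.3, 209.9], [258.3, 214.6], [258.3, 219.0]]
scene [[262.8, 220.2], [260.9, 210.9], [258.8, 200.0], [258.1, 196.4], [257.5, 193.3]]
side [[228.7, 161.2], [231.1, 156.8], [234.0, 151.7], [235.0, 150.0], [235.9, 148.5]]
```

View pics/c3.png

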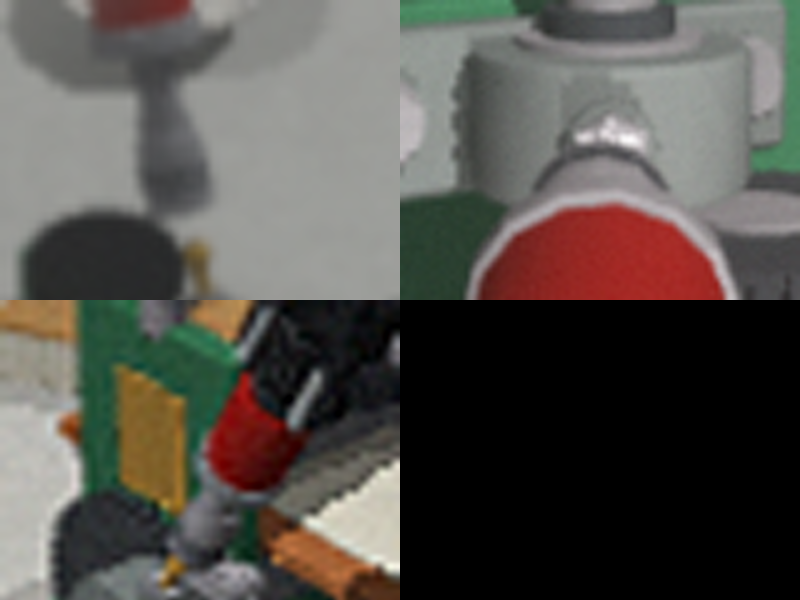

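The mouth is about 14 mm from the head. The wrist crop shows the hexagon at u ≈ 260 against the gun axis at 258.3, so I need about +2 mm in tool y, which agrees with the computed pose.

move_arm --motion '[{"translation":[0.01,0.045,0],"twist":[0,0,0],"gripper":1},{"translation":[0,0,0],"twist":[0,0,0],"gripper":1},{"translation":[0,0,0],"twist":[0,0,0],"gripper":1},{"translation":[0,0,0],"twist":[0,0,0],"gripper":1},{"translation":[0,0,0],"twist":[0,0,0],"gripper":1}]'

```text
clock: 8.63
ee_pos: [0.55, -0.0835, 0.2612]
orientation: [0.212, 0.791, 0.555, 0.149]
wrist_force: [1.3, -0.8, -3.7]
opening: 0.0261
finger_force: 100.4
```

```bash
python3 go.py
python3 - <<'E'
from gw import *
ims={n:cam(n) for n in('wrist','scene','side')}
n=np.array([-.4705,.1695,.866]);c={}
for k,(x,y,ww,h) in {'scene':(259,221,12,12),'side':(221,159,10,8)}.items():
    d=ims[k];H,S,V=cv2.split(cv2.cvtColor(d['img'],cv2.COLOR_RGB2HSV));m=np.zeros(H.shape,bool);m[y:y+h,x:x+ww]=1
    vu=np.argwhere(m&(H>12)&(H<32)&(S>80)&(V>60))[:,::-1];c[k]=vu.mean(0)
    s=d['st'];R=rot(s['orientation']);a=proj(d,[s['ee_pos']+R[:,2]*z for z in(.1144,.135)]);t=a[1]-a[0];t/=np.linalg.norm(t)
    print(k,len(vu),c[k],a.round(1).tolist(),'offset px',np.cross(t,c[k]-a[0]))
print(tri(ims['scene'],c['scene'],ims['side'],c['side']))
d=ims['wrist'];g=d['img'][164:184,228:296].astype(int);np.set_printoptions(linewidth=260)
print(g.max(2)[::2,::2])
E
python3 go.py
```

```text
8.6333 [ 0.55000067 -0.08353425  0.26119181] tip in tool [1.000e-01 1.700e+00 1.281e+02] nip axis [-5.e-04 -7.e-04 -1.e+00] [ 1.28558841 -0.7628827  -3.6725113 ]
8.6333 [ 0.55000067 -0.08353425  0.26119181] tip in tool [  0.5   1.2 127.9] nip axis [-5.e-04 -7.e-04 -1.e+00] [ 1.28558841 -0.7628827  -3.6725113 ]
scene 10 [264.3 227.4] [[263.0, 220.4], [264.4, 227.8]] offset px 0.06619334921859332
side 8 [226.   163.75] [[228.3, 161.0], [226.5, 164.4]] offset px 0.6958970291065232
(array([ 0.61448251, -0.10684235,  0.14625287]), [np.float64(0.0008549316687155488), np.float64(0.0008549316687154495)])
[[153  83  70  81  90 103 109 117 129 132 139 144 135 135 139 141 155 161 163 162 161 161 162 167 163 159 155 153 144 134 152 162 163 131]
 [141  84  67  82  90 100 108 115 123 128 139 141 125 129 134 132 148 158 161 161 158 158 159 163 158 157 151 150 141 131 152 164 165 132]
 [ 98  85  71  79  89  98 110 117 124 131 135 121 123 125 127 131 135 134 157 160 163 159 159 161 160 155 153 146 138 130 151 164 167 132]
 [117  88  72  82  91 101 108 116 122 128 135 119 126 125 120 121 126 129 137 1
[... 655 characters left out ...]
28 132  86  85  82  74  80  85  91 108 147 156 160 161 162 157 152 147 144 138 121 107 116 127 132]
 [115  86  71  80  90 101 108 115 124 128  92  73 100 117 129 147 134 120 107  93 133 158 158 159 155 154 147 143 138 118 128 129 127 135]]
8.7833 [ 0.55002932 -0.08351749  0.26122756] tip in tool [1.000e-01 1.600e+00 1.281e+02] nip axis [-5.e-04 -7.e-04 -1.e+00] [-0.33278333  0.22494332 -4.22444233]
8.7833 [ 0.55002932 -0.08351749  0.26122756] tip in tool [  0.4   1.1 127.9] nip axis [-5.e-04 -7.e-04 -1.e+00] [-0.33278333  0.22494332 -4.22444233]<stdin>:8: DeprecationWarning: Arrays of 2-dimensional vectors are deprecated. Use arrays of 3-dimensional vectors instead. (deprecated in NumPy 2.0)
```

move_arm --motion '[{"translation":[0,0.03,0],"twist":[0,0,0],"gripper":1},{"translation":[0,0,0.2],"twist":[0,0,0],"gripper":1},{"translation":[0,0,0.1],"twist":[0,0,0],"gripper":1},{"translation":[0,0,0.1],"twist":[0,0,0],"gripper":1},{"translation":[0,0,0],"twist":[0,0,0],"gripper":1}]' --grip_force 115

```text
clock: 9.2
ee_pos: [0.5591, -0.0863, 0.2475]
orientation: [0.211, 0.791, 0.555, 0.149]
wrist_force: [-0.5, 2.2, -1.9]
opening: 0.0261
finger_force: 112.9
```

```bash
python3 go.py
```

```text
9.2 [ 0.55912855 -0.08628907  0.2474991 ] tip in tool [ -0.5   0.3 111.4] nip axis [ 7.e-04 -7.e-04 -1.e+00] [-0.51575875  2.19564514 -1.93001028]
9.2 [ 0.55912855 -0.08628907  0.2474991 ] tip in tool [ -0.2  -0.2 111.3] nip axis [ 7.e-04 -7.e-04 -1.e+00] [-0.51575875  2.19564514 -1.93001028]
```

move_arm --motion '[{"translation":[0,0,0.1],"twist":[0,0,0],"gripper":1},{"translation":[0,0,0.1],"twist":[0,0,0],"gripper":1},{"translation":[0,0,0],"twist":[0,0,0],"gripper":1}]'

```text
clock: 9.45
ee_pos: [0.5625, -0.0878, 0.2401]
orientation: [0.211, 0.791, 0.555, 0.149]
wrist_force: [5.3, 0.9, -7.4]
opening: 0.0259
finger_force: 113.3
```

```bash
python3 go.py
```

```text
9.45 [ 0.56250227 -0.08781449  0.24006032] tip in tool [-1.000e-01  9.000e-01  1.032e+02] nip axis [-1.0e-04 -1.2e-03 -1.0e+00] [ 5.33972101  0.92281664 -7.40138952]
9.45 [ 0.56250227 -0.08781449  0.24006032] tip in tool [  0.2   0.3 103. ] nip axis [-1.0e-04 -1.2e-03 -1.0e+00] [ 5.33972101  0.92281664 -7.40138952]
```

move_arm --motion '[{"translation":[0,0,0.05],"twist":[0,0,0],"gripper":1},{"translation":[0,0,0.05],"twist":[0,0,0],"gripper":1},{"translation":[0,0,0.05],"twist":[0,0,0],"gripper":1},{"translation":[0,0,0],"twist":[0,0,0],"gripper":1},{"translation":[0,0,0],"twist":[0,0,0],"gripper":1}]'

```text
clock: 9.87
ee_pos: [0.5651, -0.0889, 0.2366]
orientation: [0.212, 0.791, 0.555, 0.149]
wrist_force: [-6.1, 3.7, 5.9]
opening: 0.0258
finger_force: 115.0
```

```bash
python3 go.py
```

```text
9.8667 [ 0.56511485 -0.08890112  0.23662804] tip in tool [ 0.   0.  98.8] nip axis [-3.e-04 -0.e+00 -1.e+00] [-6.12368177  3.6606909   5.92768311]
9.8667 [ 0.56511485 -0.08890112  0.23662804] tip in tool [ 0.4 -0.5 98.6] nip axis [-3.e-04 -0.e+00 -1.e+00] [-6.12368177  3.6606909   5.92768311]
```

The load is about 12 N along the nipple's axis, with the tip at the seat's depth, so the coupler is snapped on and the spring is starting to take load. Pushing down the spring.

move_arm --motion '[{"translation":[0,0,0.07],"twist":[0,0,0],"gripper":1},{"translation":[0,0,0.07],"twist":[0,0,0],"gripper":1},{"translation":[0,0,0.07],"twist":[0,0,0],"gripper":1},{"translation":[0,0,0.07],"twist":[0,0,0],"gripper":1},{"translation":[0,0,0],"twist":[0,0,0],"gripper":1}]' --grip_force 120

```text
clock: 10.28
ee_pos: [0.5706, -0.0908, 0.2272]
orientation: [0.212, 0.79, 0.555, 0.149]
wrist_force: [-9.4, 4.7, 8.9]
opening: 0.0257
finger_force: 117.4
```

```bash
python3 go.py
```

```text
10.2833 [ 0.57056151 -0.09079441  0.22719416] tip in tool [-0.1 -0.3 87.7] nip axis [-1.e-04  5.e-04 -1.e+00] [-9.3786688   4.69635567  8.87078228]
10.2833 [ 0.57056151 -0.09079441  0.22719416] tip in tool [ 0.3 -0.8 87.5] nip axis [-1.e-04  5.e-04 -1.e+00] [-9.3786688   4.69635567  8.87078228]
```

move_arm --motion '[{"translation":[0,0,0.05],"twist":[0,0,0],"gripper":1},{"translation":[0,0,0.03],"twist":[0,0,0],"gripper":1},{"translation":[0,0,0],"twist":[0,0,0],"gripper":1},{"translation":[0,0,0],"twist":[0,0,0],"gripper":1},{"translation":[0,0,0],"twist":[0,0,0],"gripper":1}]'

```text
clock: 10.7
ee_pos: [0.572, -0.091, 0.2267]
orientation: [0.212, 0.79, 0.555, 0.15]
wrist_force: [-23.1, 8.4, 26.4]
opening: 0.0259
finger_force: 121.1
```

```bash
python3 go.py
```

```text
10.7 [ 0.5720095  -0.09100522  0.22674563] tip in tool [-0.4 -1.5 86.6] nip axis [ 8.0e-04  2.3e-03 -1.0e+00] [-23.1191958    8.40056852  26.35284888]
10.7 [ 0.5720095  -0.09100522  0.22674563] tip in tool [-0.1 -2.  86.4] nip axis [ 8.0e-04  2.3e-03 -1.0e+00] [-23.1191958    8.40056852  26.35284888]
```

move_arm --motion '[{"translation":[0,0,0],"twist":[0,0,0],"gripper":1},{"translation":[0,0,0],"twist":[0,0,0],"gripper":1},{"translation":[0,0,0],"twist":[0,0,0],"gripper":1},{"translation":[0,0,0],"twist":[0,0,0],"gripper":1},{"translation":[0,0,0],"twist":[0,0,0],"gripper":1}]'

```text
clock: 11.12
ee_pos: [0.5721, -0.091, 0.2268]
orientation: [0.213, 0.79, 0.555, 0.15]
wrist_force: [-22.8, 8.0, 26.0]
opening: 0.0258
finger_force: 121.0
```

```bash
python3 go.py
python3 - <<'E'
from gw import *
ims={n:cam(n) for n in('scene','side')}
def crop(n,x,y,w,h,s): return cv2.resize(ims[n]['img'][y:y+h,x:x+w,::-1],(w*s,h*s),interpolation=cv2.INTER_CUBIC)
for n in ims: s=ims[n]['st'];R=rot(s['orientation']);print(proj(ims[n],[s['ee_pos']+R[:,2]*z for z in(.1004,.0484,.0024)]).round(1).tolist())
cv2.imwrite('pics/c4.png',np.hstack([crop('scene',240,195,50,50,8),crop('side',205,130,50,50,8)]))
E
```

```text
11.1167 [ 0.57205414 -0.09101506  0.22675803] tip in tool [-0.4 -1.6 86.6] nip axis [ 8.0e-04  2.4e-03 -1.0e+00] [-22.75403635   7.97776497  25.99051784]
11.1167 [ 0.57205414 -0.09101506  0.22675803] tip in tool [-0.1 -2.1 86.4] nip axis [ 8.0e-04  2.4e-03 -1.0e+00] [-22.75403635   7.97776497  25.99051784]
[[265.5, 230.4], [261.9, 211.8], [258.5, 195.1]]
[[225.2, 164.7], [230.0, 156.2], [234.5, 148.3]]
```

View pics/c4.png

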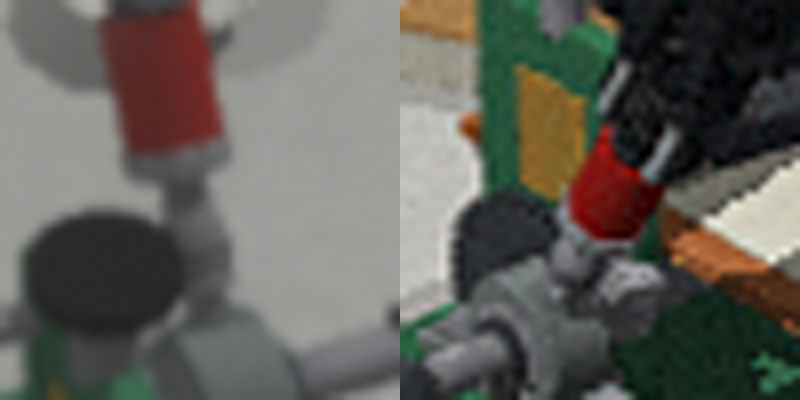

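The brass head is hidden inside the coupler, the stem is shortened, and the gun lies along the nipple's axis. The load is steady at about 38 N, well above the 16 N spring, so it is at the stop. Handing in.

```bash
python3 -c "
from rig import workorder
print(workorder.sign_off())"
```

```text
the job is handed in; nothing more can be done
None
```

The job is handed in, with no verdict returned: the gun's coupler is snapped squarely on the nipple and the arm is holding it at its stop with about 38 N along the axis, judging by the force readings and the last pictures.

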